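# Gauge a glass rod in the bench micrometer

### The arm

A 7-joint arm with a two-finger parallel gripper is mounted at the origin on the work surface. World frame = base frame: x ahead of the robot, y to its left, z up, the work surface at z = 0. Lengths are in m, angles in degrees, forces in N, time in s.
With the tool pointing down it reaches from about 0.35 to 0.775 m from the base axis. Payload 3.1 kg.
Tool frame: the origin (TCP) lies on the centre line of the jaws, within the pads' length; the fingertips stand 17 mm ahead of it and the grasp point (between the pads) lies 2 mm behind it (robot.tip_reach is the distance from the TCP to the fingertips, in m); z points along the fingers, y is the direction in which the jaws open and shut (so a half turn about z gives the same grasp; the last joint's range is limited). The gripper opens to 85 mm and grips with 20 to 120 N. Pads are 22 mm wide; open, the fingers measure 114 mm over their backs; the gripper's body (76 mm by 85 mm) begins 54 mm behind the grasp point. The pads swing forward as they close: fully open they stand 13 mm farther back than shut.
Start: joints at [-75.556, 17.813, 0.802, 86.603, -0.252, 75.585, -1.558], TCP at [0.159, 0.526, 0.248] pointing down, gripper open.
Joint ranges: [-154.91, 154.91], [-16.99, 109.72], [-72.82, 74.43], [7.12, 147.25], [-82.49, 262.49], [11.32, 116.49], [-174.64, 174.64]. Speed limits (degrees/s): [159.86, 159.86, 180, 180, 180, 180, 180].

### API

Orientations are given as [roll, pitch, yaw] about the fixed x, y, z axes, in that order (R = Rz(yaw) Ry(pitch) Rx(roll)).
In Python, from station import robot, fingers, vision, workorder, recognise gives the robot as it stands. Calls block until the motion is done:
- robot.move_to(position, orientation): joint-space move of the TCP to a pose.
- robot.line_to(position, orientation=None, velocity=0.15, f_stop=None): straight line of the TCP; orientation=None keeps the orientation; velocity is the mean speed in m/s. With f_stop (N) it stops when the force on the tool has changed by that much, and returns True; else False.
- robot.move_j(angles): joint-space move.
- fingers.gripper_to(opening, force=None): opening from 0.0 (shut) to 1.0 (fully open); force is the grip in N (None keeps the last); returns when the fingers have stopped.
- robot.pause(seconds).
- robot.inverse_kinematics(position, orientation): joint angles nearest the present ones, or None.
- vision.grab_frame(name): name is "scene" or "top"; returns the picture (400x640x3 uint8, red, green, blue); there is no depth.
- vision.calibration(name): a dict with "mtx" (3x3 intrinsics, pixels), "extrinsics" (4x4, takes a point from world to camera coordinates). Camera axes: x right, y up, looking along -z (the intrinsics and any distortion apply to the point x, -y, -z); pixel columns grow to the right and rows downward; lengths in m; the calibration is good to about 2 mm. A picture is of the moment at which its call begins. calibration takes no time and is no camera call.
A pose or a line that the arm cannot do raises robot.PlanningError and nothing moves.
- workorder.close_job(): hands the job in, once; it reports no verdict.
Trained networks look in the newest picture that a camera, given by its name, has taken for a name from the list of things; names that differ only in an ending like _2 or _b are one class to them, and where a whole thing is asked for, a point or a joint stands for the part that bears it (a point fixed in the world has none). Each returns a list of dicts, best first, with "p" (0 to 1); they miss things now and then, are a little off and sometimes report something else, mostly with a low value. They report only what shows in the picture. A call takes as long as a camera call. They do not tell look-alikes from the thing itself.
- recognise(label, camera): "rect" ([centre column, centre row, width, height] in pixels, round what is visible of it).
Readings, each from a call of its own:
- robot.current_time_s(): time.
- robot.current_joint_positions(): joint angles.
- robot.current_dq(): joint speeds.
- robot.current_joint_torque(): joint torques, N m.
- robot.current_tool_pos(): TCP position.
- robot.current_eef_rot(): TCP orientation.
- robot.current_contact_force(): force on the tool from outside, world axes, zero at the start.
- robot.current_torque(): the same for the moment, N m.
- robot.current_finger_gap(): opening from 0.0 (shut) to 1.0 (fully open).
Only numpy, scipy, OpenCV 4.12 (cv2) and the standard library are available. Lean on these libraries where they do the work, as an engineer would, in place of code of your own. Each camera call takes 0.05 s, during which the arm holds its last target. There are 200 camera calls.

### The job

Gauge the thick glass stirring rod in the bench micrometer: lay it lengthwise in the groove of the V-anvil, passing under the spindle, with its middle on the anvil, and let go of it. Then run the spindle down onto it by turning the ratchet stop (the small knurled cap at the very top) clockwise until its slip clutch has clicked two or three times and no more, and leave the rod clamped there with the hand clear. Glass and screw must not be forced, and the other rods and the glassware stay where they are.

Things in the scene. Friction and masses are not known exactly. Their poses are not given: they have to be found in the camera images.
- thick_rod: the glass rod to gauge, the thickest of the three in the rod rest: plain clear cylinder 10 mm in diameter, 160 mm long, 28 g, level. Origin at its middle, on its axis; its y axis runs along the rod. Which notch of the rest it lies in varies.
- thin_rod: another glass rod in the rest, plain, 6 mm in diameter, 160 mm long; origin at its middle, y along it. Leave it.
- button_rod: another glass rod in the rest, 6 mm in diameter, 160 mm long with a 13 mm button at its +y end; origin at its middle, y along it. Leave it.
- rod_rest: fixed white plastic rest, 165 x 92 mm, 30 mm high; origin at the centre of its underside. Two notched rails 8 mm thick run along x at y = -34 and +34 mm; V-notches at x = -48, 0 and +48 mm carry the rods, which lie along y and stick out about 42 mm past each rail. The thick rod's axis lies 29 mm above the table. Beyond |y| = 46 mm only the table is under a rod.
- micrometer: fixed bench micrometer; origin on the table under the spindle's vertical axis. Black base from x = -53 to +102 mm, y = -47 to +47 mm, 20 mm high. Column 26 mm thick at x = +75 mm, 134 mm high. Under its arm hangs the steel spindle, 8 mm thick, on the axis; its flat end starts 2.5 to 7 mm above the top of a 10 mm rod lying in the anvil (not measured, differs each time).
- bracket_top (a point): point on the spindle's axis at the top of the black bracket arm, 109 mm above the table. The arm runs from here to the column at the micrometer's +x side, 26 to 31 mm wide, underside 87 mm above the table; clamp collar round the column 44 mm wide; read-out box on the other side, x = -37 to -14 mm, y = -29 to +29 mm, 83 to 113 mm above the table.
- thimble_top (a point): top shoulder of the thimble, on the axis, 147 mm above the table. Thimble: steel, 22 mm thick, from 115 to 147 mm. Turned clockwise seen from above it lowers the spindle, 12 mm a turn, against about 0.05 N m of friction; it drives the screw with no clutch. Neither it nor the ratchet stop rises or sinks.
- v_anvil: the steel V-anvil, a block 36 mm wide (x) and 64 mm long (y), top 50 mm above the table, with an open 90 degree groove along its y axis, 20 mm wide and 10 mm deep. Fixed to the micrometer; origin at the centre of its underside, 20 mm above the table.
- v_bottom (a point): middle of the groove's bottom line, 40 mm above the table, right under the spindle; y along the groove, z up. A 10 mm rod lying fully home has its axis 7 mm above this point; both ends of the groove are open.
- ratchet_mid (a point): middle of the ratchet stop, on its vertical axis, 159.5 mm above the table: knurled steel cap 15 mm in diameter, its side from 149 to 170 mm high, flat top at 171 mm. Its shoulder on the wider thimble is at 147 mm, so fingertips must stay above that.
- ratchet (a joint): slip of the ratchet stop on the thimble, rad, 0 at the start, growing clockwise seen from above. It carries the thimble along up to about 0.09 N m (spindle force about 18 N, which the screw then holds), giving 0.1 rad like a spring, then the clutch slips either way: a click each 0.314 rad (18 degrees), torque falling to nearly none and rising again. From the spindle's touch to slipping takes about 0.6 rad.
- beaker: loose glass beaker, 72 mm wide, 95 mm high, origin under its centre. Leave it.
- dish: loose closed plastic petri dish, 92 mm wide, 17 mm high, origin under its centre. Leave it.
- slide_box: loose grey slide box 87 x 107 x 36 mm, origin under its centre. Leave it.
- reagent: loose amber bottle, 48 mm wide, 105 mm high, origin under its centre. Leave it.
Things that resemble listed ones, but are neither listed nor needed, are in the scene too. What is shaped like the thick_rod but orange is not meant.

How it is judged (in metres and radians):
On the way, in this order (a step that is already met when the one before it is completed fails the run):
1. the thick rod lies home in the V-groove under the spindle, let go, before the ratchet has clicked (y of thick_rod in the frame of v_bottom between -0.028 and 0.028 m and x of thick_rod in the frame of v_bottom between -0.003 and 0.003 m and z of thick_rod in the frame of v_bottom below 0.009 m and angle between the y axis of thick_rod and the y axis of v_anvil, either way round below 0.06 rad and contact force between the fingers and thick_rod below 0.05 N and contact force between v_anvil and thick_rod below 4 N and value of joint ratchet below 0.15 rad), for 0.3 s.
2. the spindle has come down on the rod and the clutch has clicked at least twice (y of thick_rod in the frame of v_bottom between -0.028 and 0.028 m and x of thick_rod in the frame of v_bottom between -0.003 and 0.003 m and z of thick_rod in the frame of v_bottom below 0.009 m and angle between the y axis of thick_rod and the y axis of v_anvil, either way round below 0.06 rad and contact force between v_anvil and thick_rod above 8 N and value of joint ratchet above 0.5 rad), for 0.2 s.
At the end, for the whole second after the job is handed in: The thick rod lies home in the V-groove (within 3 mm sideways, 2 mm in height, 0.06 rad; its middle within 28 mm of the spindle), clamped with over 8 N on the anvil; two or three clicks in all (slip 0.5 to 1.12 rad); all let go and at rest; other rods and glassware in place (all of step 2 and contact force between the fingers and thick_rod below 0.05 N and value of joint ratchet below 1.12 rad and linear speed of thick_rod below 0.01 m/s); the robot touches nothing.
It fails at once if one of the two thin rods is knocked out of its place (moved more than 15 mm) (distance of any of thin_rod, button_rod from where it was at the start of the episode above 0.015 m).
It fails at once if a piece of the glassware or a box standing about is pushed away (more than 30 mm) (distance of any of beaker, dish, slide_box, reagent from where it was at the start of the episode above 0.03 m).
It fails at once if the glass rod is forced into the V-anvil with more than 45 N (sum over both flanks) (contact force between v_anvil and thick_rod above 45 N).
It fails at once if the ratchet is run on: a fourth click (clutch slip over 1.12 rad) (value of joint ratchet above 1.12 rad).
It also fails if it takes over 72 s, if anything falls off the work surface, if the arm or the gripper's body presses on something with over 40 N, if the wrist force passes 120 N, or if a joint passes its speed limit or range.

## Working session

There is one attempt and no reset: what is moved stays moved. The work goes in short steps, each a Python script; the robot and the scene stay as the last script left them, time stands still between calls to the robot, and variables do not carry over. Pictures are saved under pics/ and viewed, about 8 in all and at most 12, crops included, and the job is handed in when it is done.

```bash
mkdir -p pics
python3 - <<'E'
from station import robot, fingers, vision, workorder, recognise
import cv2,numpy as np
for c in("scene","top"):
    im=vision.grab_frame(c); cv2.imwrite(f"pics/{c}0.png",im[:,:,::-1])
    k=vision.calibration(c); print(c,{a:np.round(np.array(b),4).tolist() for a,b in k.items()})
    for n in("thick_rod","rod_rest","micrometer","v_anvil","ratchet","thin_rod","button_rod"):
        print(n,[(np.round(d["rect"],1).tolist(),round(d["p"],2)) for d in recognise(n,c)])
print(robot.current_time_s(),robot.current_eef_rot(),robot.tip_reach)
a=cv2.imread("pics/scene0.png");b=cv2.imread("pics/top0.png")
E
```

```text
scene {'mtx': [[406.7314, 0.0, 320.1589], [0.0, 406.7314, 195.8974], [0.0, 0.0, 1.0]], 'extrinsics': [[-0.6909, 0.7229, -0.0082, 0.3479], [-0.4045, -0.3771, 0.8332, 0.1353], [0.5992, 0.5789, 0.553, -1.5845], [0.0, 0.0, 0.0, 1.0]]}
thick_rod [([334.0, 291.5, 57.2, 11.3], 0.79), ([379.4, 251.5, 47.9, 17.0], 0.71), ([433.7, 304.4, 33.0, 44.4], 0.59)]
rod_rest [([382.2, 248.2, 51.2, 50.0], 0.82)]
micrometer [([274.3, 192.5, 39.8, 62.4], 0.85), ([377.5, 250.1, 54.7, 19.3], 0.46)]
v_anvil [([282.9, 199.8, 10.1, 14.2], 0.69)]
ratchet [([276.0, 163.2, 5.7, 3.7], 0.45)]
thin_rod [([276.8, 251.6, 28.6, 44.2], 0.57), ([385.1, 239.8, 47.2, 16.2], 0.55)]
button_rod [([399.6, 235.7, 13.8, 10.2], 0.4)]
top {'mtx': [[362.0421, 0.0, 317.9528], [0.0, 362.0421, 197.4546], [0.0, 0.0, 1.0]], 'extrinsics': [[0.0244, -0.9995, -0.0178, 0.0585], [0.9866, 0.0212, 0.1618, -0.5686], [-0.1614, -0.0216, 0.9867, -1.1185], [0.0, 0.0, 0.0, 1.0]]}
thick_rod [([264.4, 209.6, 51.0, 8.6], 0.65), ([207.3, 196.4, 7.6, 40.9], 0.51)]
rod_rest [([268.6, 223.1, 33.5, 53.2], 0.72), ([451.8, 268.3, 45.7, 32.4], 0.56)]
micrometer [([381.2, 198.1, 51.4, 54.2], 0.61)]
v_anvil [([382.0, 208.6, 12.8, 9.6], 0.58)]
ratchet []
thin_rod [([281.4, 221.1, 9.8, 5.6], 0.39)]
button_rod [([281.0, 237.9, 3.3, 0.4], 0.41)]
0.8 [ 1.79996562e+02 -3.06443035e-04  1.63171310e+02] 0.017
```

Run:
```python
import cv2
a=cv2.imread("pics/scene0.png");b=cv2.imread("pics/top0.png")
cv2.imwrite("pics/s1.png",cv2.resize(a[130:350,220:500],None,fx=2.85,fy=2.7,interpolation=cv2.INTER_CUBIC))
cv2.imwrite("pics/t1.png",cv2.resize(b[130:330,170:490],None,fx=2.5,fy=2.5,interpolation=cv2.INTER_CUBIC))
```

```text
(no output)
```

View pics/s1.png

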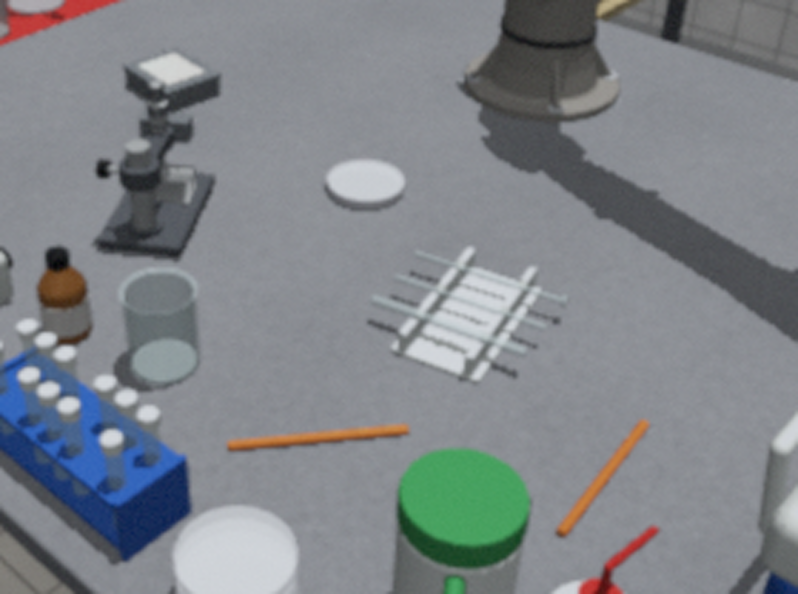

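View pics/t1.png

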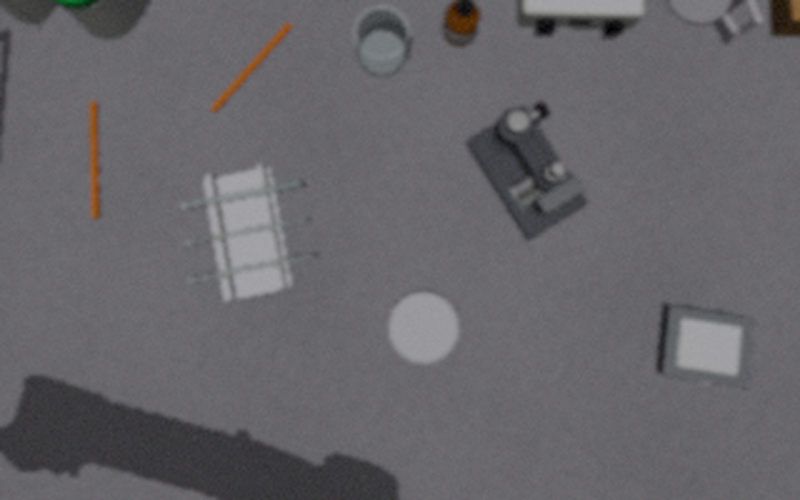

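The scene shows the rest with three glass rods (scene crop ends about (372,298)–(525,350), (395,277)–(545,323), (415,253)–(565,298)). There are two orange decoys, at (318,437) and (603,478). The micrometer is at (160,170). The candidates in full-frame scene pixels are rod A at about (378,250), rod B at about (385,241) and rod C at about (392,232). I'll check them in a close crop.

```bash
cat > h.py <<'E'
from station import robot, fingers, vision, workorder, recognise
import cv2,numpy as np
def ray(c,u,v,z):
    k=vision.calibration(c);K=np.array(k["mtx"]);E=np.array(k["extrinsics"])
    d=np.linalg.inv(K)@[u,v,1];d=E[:3,:3].T@(d*[1,-1,-1]);o=-E[:3,:3].T@E[:3,3]
    return o+d*(z-o[2])/d[2]
def proj(c,p):
    k=vision.calibration(c);K=np.array(k["mtx"]);E=np.array(k["extrinsics"])
    q=K@((E[:3,:3]@np.asarray(p)+E[:3,3])*[1,-1,-1]);return q[:2]/q[2]
def avg(c,n=6): return np.mean([vision.grab_frame(c).astype(float) for _ in range(n)],0).astype(np.uint8)[:,:,::-1]
E
python3 - <<'E'
from h import *
a=avg("scene");b=avg("top");cv2.imwrite("pics/as.png",a);cv2.imwrite("pics/at.png",b)
R=lambda i,u,v,w,h,s:cv2.resize(i[v:v+h,u:u+w],None,fx=s,fy=s,interpolation=cv2.INTER_CUBIC)
s=R(a,345,215,80,60,5); t=R(b,238,190,80,60,5); m=R(a,250,145,80,60,5); n=R(b,350,165,80,60,5)
cv2.imwrite("pics/c1.png",np.vstack([np.hstack([s,t]),np.hstack([m,n])]))
E
```

```text
(no output)
```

View pics/c1.png

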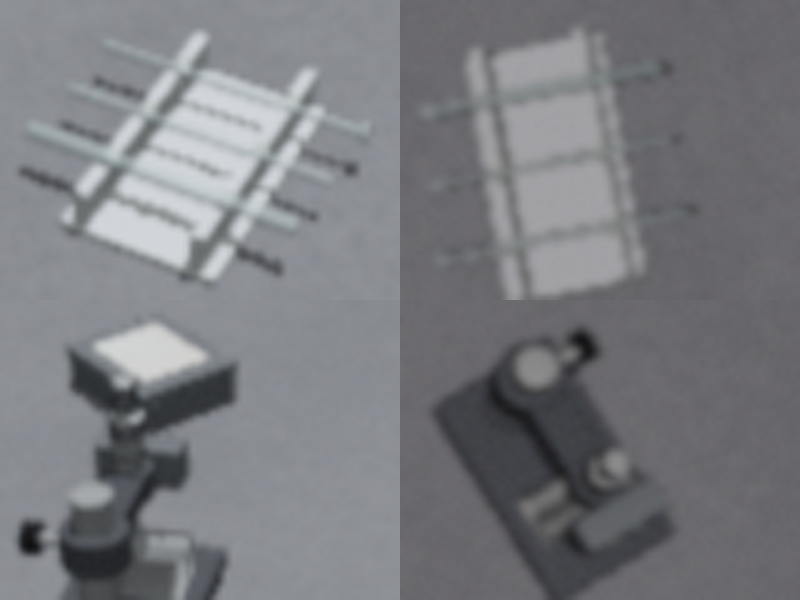

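The thick rod is the one in the notch farthest from the robot: the front one in the scene crop (28,127)–(298,222), clearly the widest. The button rod is at the near notch, with its button at scene crop (365,128). Next I'll compute the poses.

```bash
cat > fit.py <<'E'
from h import *
from scipy.optimize import least_squares
S=lambda x,y:("scene",(345+x/5,215+y/5)); T=lambda x,y:("top",(238+(x-400)/5,190+y/5))
M=lambda x,y:("scene",(250+x/5,145+(y-300)/5)); N=lambda x,y:("top",(350+(x-400)/5,165+(y-300)/5))
def fit(obs,x0):
    def r(p):
        c,s=np.cos(p[2]),np.sin(p[2])
        return np.concatenate([proj(cam,(p[0]+c*a-s*b,p[1]+s*a+c*b,z))-uv for (cam,uv),(a,b,z) in obs])
    q=least_squares(r,x0,loss="soft_l1");return q.x,np.round(q.fun if 0 else r(q.x),1).reshape(-1,2).tolist()
E
python3 - <<'E'
from fit import *
for n,(c,(u,v)) in dict(sl=S(28,127),sr=S(298,222),tl=T(422,111),tr=T(662,67)).items(): print(n,ray(c,u,v,.029).round(4))
rest=[(S(65,222),(.0825,.038,0)),]
mic=[(N(618,462),(0,0,.171)),(N(537,366),(.075,0,.134)),(N(433,411),(.102,.047,.01)),(N(677,532),(-.053,-.047,.01)),
(M(122,385),(0,0,.171)),(M(92,493),(.075,0,.134))]
p,r=fit(mic,[.55,-.2,.5]);print(p.round(4),np.degrees(p[2]),r)
for n in ("beaker","dish","slide_box","reagent"):
    for c in("scene","top"):
        d=recognise(n,c)
        if d: print(n,c,d[0]["p"],ray(c,*d[0]["rect"][:2],.02 if n in("dish","slide_box") else .05).round(3))
E
```

```text
sl [0.5508 0.1639 0.029 ]
sr [0.513  0.3185 0.029 ]
tl [0.516  0.3169 0.029 ]
tr [0.5484 0.1613 0.029 ]
[ 0.5515 -0.1474  0.5785] 33.14306137203195 [[-0.1, 0.0], [-0.1, 0.2], [-1.0, -0.2], [-0.2, -0.0], [-0.3, -2.1], [-0.4, -0.7]]
beaker scene 0.97 [0.739 0.065 0.05 ]
beaker top 0.66 [0.737 0.064 0.05 ]
dish scene 0.58 [0.382 0.013 0.02 ]
dish top 0.73 [0.369 0.008 0.02 ]
slide_box scene 0.7 [ 0.341 -0.356  0.02 ]
slide_box top 0.96 [ 0.354 -0.36   0.02 ]
reagent scene 0.8 [ 0.765 -0.036  0.05 ]
reagent top 0.79 [ 0.763 -0.047  0.05 ]
```

```bash
cat >> h.py <<'E'
from scipy.spatial.transform import Rotation as Rn
ROD=np.array([.532,.2395,.029]);RY=np.radians(12.5)
MIC=np.array([.5515,-.1474,0.]);MY=np.radians(33.1)
def fr(yaw): c,s=np.cos(yaw),np.sin(yaw);return np.array([c,s,0]),np.array([-s,c,0]),np.array([0,0,1.])
def pose(o,yaw,off,z,tilt=25.,flip=1,x=0.):
    """TCP position, rpy: grasp point at distance off along frame y, sideways x, height z"""
    X,Y,Z=fr(yaw);t=np.radians(tilt);tz=-np.cos(t)*Z-np.sin(t)*Y;ty=flip*X
    R=np.column_stack([np.cross(ty,tz),ty,tz])
    return (np.array([o[0],o[1],0])+off*Y+x*X+[0,0,z]+.002*tz),Rn.from_matrix(R).as_euler('xyz',degrees=True)
E
python3 - <<'E'
from h import *
for f in(1,-1):
  for a in((ROD,RY,.066,.029),(ROD,RY,.066,.15),(MIC,MY,.158,.12),(MIC,MY,.158,.047),(MIC,MY,.066,.047)):
    p,r=pose(*a,flip=f);q=robot.inverse_kinematics(p,r);print(f,p.round(3),None if q is None else np.round(q))
  p,r=pose(MIC,MY,0,.169,0,f);print(np.round(robot.inverse_kinematics(p,r)))
s=cv2.imread("pics/as.png");t=cv2.imread("pics/at.png")
def ov(cam,im,u,v,w,h,k):
    o=cv2.resize(im[v:v+h,u:u+w],None,fx=k,fy=k,interpolation=cv2.INTER_CUBIC)
    P=lambda p:tuple(int(i) for i in ((proj(cam,p)-[u,v]+.5)*k))
    X,Y,Z=fr(MY);m=lambda a,b,c:P(MIC+a*X+b*Y+c*Z)
    def poly(l,c):cv2.polylines(o,[np.array(l)],True,c,1)
    poly([m(a,b,.02) for a,b in((-.053,-.047),(-.053,.047),(.102,.047),(.102,-.047))],(0,255,255))
    poly([m(a,b,.05) for a,b in((-.018,-.032),(-.018,.032),(.018,.032),(.018,-.032))],(0,255,0))
    poly([m(a,b,.113) for a,b in((-.037,-.029),(-.037,.029),(-.014,.029),(-.014,-.029))],(255,0,0))
    poly([m(.0075*np.cos(i),.0075*np.sin(i),.171) for i in np.arange(0,6.28,.4)],(0,0,255))
    poly([m(.011*np.cos(i),.011*np.sin(i),.147) for i in np.arange(0,6.28,.4)],(255,0,255))
    X,Y,Z=fr(RY);poly([P(ROD+Y*.08),P(ROD-Y*.08)],(0,0,255))
    return o
cv2.imwrite("pics/o.png",np.vstack([np.hstack([ov("scene",s,245,150,66,50,6),ov("top",t,350,165,66,50,6)]),np.hstack([ov("scene",s,345,215,66,50,6),ov("top",t,238,190,66,50,6)])]))
E
```

```text
1 [0.518 0.303 0.027] [-58.  45.  23.  84.   7.  65. -31.]
1 [0.518 0.303 0.148] [-58.  37.  23.  79.   9.  78. -28.]
1 [ 0.466 -0.016  0.118] [-47.  12.  33. 122.  26.  43.  -1.]
1 [ 0.466 -0.016  0.045] [-44.  21.  31. 126.  26.  31.  -4.]
1 [ 0.516 -0.093  0.045] [-36.  25.  37. 121.  15.  26.  16.]
[-28.  36.  64.  92. -34.  74.  75.]
-1 [0.518 0.303 0.027] [-40.  44.  -7.  83.  27.  70. 134.]
-1 [0.518 0.303 0.148] [-39.  36.  -8.  78.  25.  82. 139.]
-1 [ 0.466 -0.016  0.118] [-24.  11.   6. 121.  33.  46. 173.]
-1 [ 0.466 -0.016  0.045] [-24.  19.   7. 125.  39.  36. 163.]
-1 [ 0.516 -0.093  0.045] [ -55.   38.   65.  121.  -28.   28. -124.]
[ -29.   36.   65.   92.  -34.   74. -105.]
```

View pics/o.png

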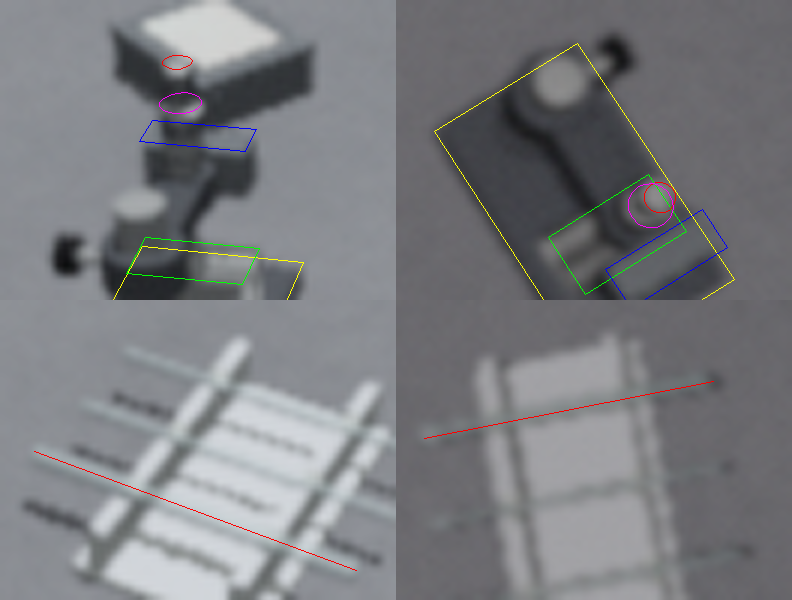

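Overlay: the rod line fits in both views. The micrometer outline fits the top view within about 1 px but sits about 2–3 px too high in the scene view, so I'll refine it. First I'll pick the rod up.

Run:
```python
from h import *
fingers.gripper_to(.4,force=40)
robot.move_to(*pose(ROD,RY,.066,.13))
robot.line_to(pose(ROD,RY,.066,.045)[0])
print(robot.line_to(pose(ROD,RY,.066,.029)[0],velocity=.04,f_stop=4))
f0=robot.current_contact_force()
fingers.gripper_to(0,force=40)
print(f0,robot.current_contact_force(),robot.current_finger_gap()*85,robot.current_tool_pos(),robot.current_time_s())
s=avg("scene",8)[145:215,245:315];t=avg("top",8)[160:230,345:415]
o=[]
for i,(u,v) in((s,(245,145)),(t,(345,160))):
    i=cv2.resize(i,None,fx=5.6,fy=5.6,interpolation=cv2.INTER_CUBIC);i=np.clip(i.astype(float)*1.5+5,0,255).astype(np.uint8)
    for k in range(0,70,10):
        cv2.putText(i,str(u+k),(int((k+.5)*5.6),8),0,.3,(0,0,255));cv2.putText(i,str(v+k),(0,int((k+.5)*5.6)),0,.3,(0,0,255))
        for j in range(0,70,10): cv2.circle(i,(int((k+.5)*5.6),int((j+.5)*5.6)),1,(0,0,255),-1)
    o.append(i)
cv2.imwrite("pics/z.png",np.hstack(o))
```

```text
False
[ 0.17481329  0.41463736 -0.05703378] [ 1.19812047  0.65380579 -0.24870694] 8.651344410927484 [0.51881336 0.30345477 0.02771638] 5.575
```

View pics/z.png

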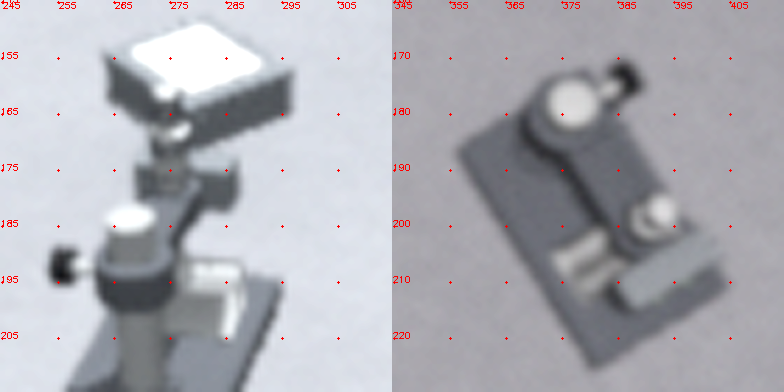

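The rod is gripped. In the enlarged micrometer picture I can pick more points: the ratchet top at top-view (662,210), the column top (573,103), three base corners, and the anvil end corners (555,258) and (583,297). I'll refit with these.

Run:
```python
from fit import *
A=lambda x,y:("scene",(244.5+x/5.6,144.5+y/5.6)); B=lambda x,y:("top",(344.5+(x-392)/5.6,159.5+y/5.6))
mic=[(B(662,210),(0,0,.171)),(B(573,103),(.075,0,.134)),(B(458,152),(.102,.047,.015)),(B(729,287),(-.053,-.047,.015)),(B(597,371),(-.053,.047,.015)),(B(555,258),(.018,.032,.05)),(B(583,297),(-.018,.032,.05)),
(A(172,130),(0,0,.147)),(A(130,218),(.075,0,.134)),(A(283,283),(-.053,.047,.02)),(A(243,266),(-.018,.032,.05))]
for l,o in(("all",mic),("top",mic[:7]),("scene",mic[7:])):
    p,r=fit(o,[.55,-.15,.58]);print(l,p[:2].round(4),np.degrees(p[2]).round(1),r)
robot.line_to(pose(ROD,RY,.066,.06)[0],velocity=.08)
robot.line_to(pose(ROD,RY,.066,.16)[0])
print(robot.current_finger_gap()*85,robot.current_contact_force(),robot.current_torque(),robot.current_time_s())
a=avg("scene")[190:280,340:440];cv2.imwrite("pics/l.png",cv2.resize(a,None,fx=5,fy=5,interpolation=cv2.INTER_CUBIC))
```

```text
all [ 0.553  -0.1447] 32.6 [[-0.1, -0.1], [-0.3, -0.1], [-1.2, -0.7], [0.0, 0.2], [-0.6, 0.1], [0.4, -2.1], [1.6, 0.5], [-0.4, -0.5], [0.2, -0.1], [0.4, -1.2], [0.1, -0.6]]
top [ 0.5525 -0.145 ] 32.8 [[-0.0, 0.1], [-0.3, 0.1], [-1.2, -0.4], [0.1, 0.3], [-0.5, 0.3], [0.5, -1.9], [1.7, 0.7]]
scene [ 0.5554 -0.1424] 32.3 [[-0.5, -0.0], [-0.0, 0.5], [0.5, -0.6], [0.1, 0.0]]
8.591206325759016 [-0.08843273 -0.35676741 -0.75609752] [0.44866575 0.11042797 0.02663483] 7.7333
```

View pics/l.png

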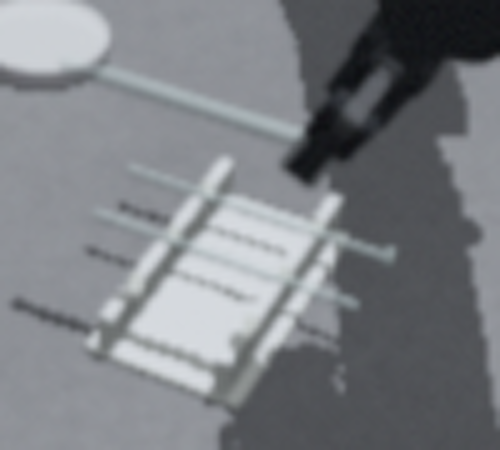

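```bash
sed -i 's/^MIC=.*/MIC=np.array([.553,-.1447,0.]);MY=np.radians(32.7)/' h.py
python3 - <<'E'
from h import *
X,Y,Z=fr(RY);print("rod tip expected crop px",(proj("scene",[*(ROD-.08*Y)[:2],.16])-[340,190])*5,(proj("scene",[*(ROD+.05*Y)[:2],.16])-[340,190])*5)
fingers.gripper_to(0,force=80)
robot.move_to(*pose(MIC,MY,.158,.13))
robot.line_to(pose(MIC,MY,.158,.065)[0])
robot.pause(.3);print(robot.current_contact_force().round(2) if hasattr(robot.current_contact_force(),'round') else robot.current_contact_force())
print(robot.line_to(pose(MIC,MY,.158,.044)[0],velocity=.015,f_stop=1.5),robot.current_tool_pos(),pose(MIC,MY,.158,.047)[0],robot.current_contact_force(),robot.current_time_s())
c=[]
for cam,(u,v) in(("scene",(245,145)),("top",(345,160))):
    c.append(cv2.resize(avg(cam,6)[v:v+70,u:u+70],None,fx=5.6,fy=5.6,interpolation=cv2.INTER_CUBIC))
cv2.imwrite("pics/p.png",np.clip(np.hstack(c).astype(float)*1.4,0,255).astype(np.uint8))
E
```

```text
rod tip expected crop px [59.53069636 56.81856717] [290.75153065 131.30461753]
[-2.85  5.17 -1.47]
True [ 0.46750337 -0.01149174  0.05950887] [ 0.46809866 -0.01245257  0.04518738] [-0.13466828 -0.18424051 -0.50586364] 10.8667
```

View pics/p.png

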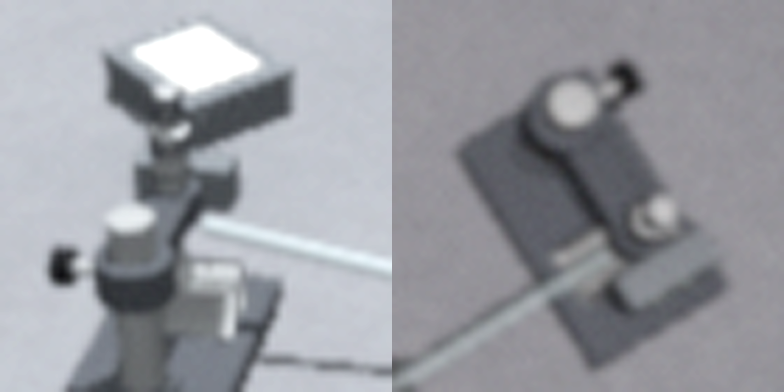

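The picture shows the rod over the groove, level and lined up (top view (430,370)→(605,262)), and still above the anvil. That stop was only settling noise, so I'll continue down.

```bash
cat >> h.py <<'E'
def st(m=""): print(m,np.round(robot.current_tool_pos(),4),np.round(robot.current_contact_force(),2),np.round(robot.current_torque(),3),round(robot.current_time_s(),2))
def off():
    "grasp point in micrometer frame"
    X,Y,Z=fr(MY);R=Rn.from_euler('xyz',robot.current_eef_rot(),degrees=True).as_matrix()
    d=np.array(robot.current_tool_pos())-.002*R[:,2]-MIC;return np.round([d@X,d@Y,d[2]],4)
E
python3 - <<'E'
from h import *
robot.pause(.5);st()
for i in range(2):
    print(robot.line_to(pose(MIC,MY,.158,.045)[0],velocity=.01,f_stop=2));st();print(off())
    robot.pause(.3);st()
E
```

```text
[ 0.4661 -0.0106  0.0584] [ 0.18  0.5  -0.94] [0.374 0.283 0.046] 11.97
False
 [ 0.4681 -0.0124  0.0432] [ 1.    0.13 -1.  ] [0.403 0.285 0.011] 13.67
[1.00e-04 1.58e-01 4.50e-02]
 [ 0.4681 -0.0124  0.0432] [-0.69 -0.65 -0.06] [0.36  0.237 0.011] 13.97
False
 [ 0.4681 -0.0124  0.0432] [-0.03 -0.46 -0.38] [ 0.438  0.243 -0.048] 14.22
[0.    0.158 0.045]
 [ 0.4681 -0.0124  0.0432] [-0.8   0.06 -0.1 ] [ 0.455  0.267 -0.027] 14.52
```

Run:
```python
from h import *
def T(): return np.mean([np.r_[robot.current_contact_force(),robot.current_torque()] for _ in range(1) for _ in [robot.pause(.05)]],0)
def avgT(n=6): return np.mean([T() for _ in range(n)],0)
X,Y,Z=fr(MY)
b=avgT();print("base",b.round(2))
for dx in(.003,.006,-.003,-.006):
    hit=robot.line_to(pose(MIC,MY,.158,.045,x=dx)[0],velocity=.015,f_stop=4)
    d=avgT()-b;print(dx,hit,off(),"Fx",round(d[:3]@X,2),"Fz",round(d[2],2),"Mz",d[5].round(3),"Mx,My",(d[3:]@X).round(3),(d[3:]@Y).round(3))
robot.line_to(pose(MIC,MY,.158,.045)[0],velocity=.03)
print(robot.current_time_s())
```

```text
base [ 0.25  0.02 -0.7   0.43  0.27  0.01]
0.003 False [0.0029 0.158  0.045 ] Fx -0.3 Fz 0.06 Mz -0.006 Mx,My -0.008 0.005
0.006 False [0.006 0.158 0.045] Fx 0.03 Fz 0.65 Mz -0.004 Mx,My -0.043 0.004
-0.003 False [-0.003  0.158  0.045] Fx -0.19 Fz 0.22 Mz -0.031 Mx,My -0.027 -0.017
-0.006 False [-0.0059  0.158   0.045 ] Fx -0.16 Fz 0.55 Mz -0.025 Mx,My -0.006 -0.01
18.1667
```

Run:
```python
from h import *
c=[]
X,Y,Z=fr(MY)
for cam,(u,v) in(("scene",(250,160)),("top",(340,170))):
    i=cv2.resize(avg(cam,8)[v:v+60,u:u+80],None,fx=5,fy=5,interpolation=cv2.INTER_CUBIC)
    for y,z in((.012,.0445),(.06,.0445),(.1,.0445)):
        q=(proj(cam,MIC+Y*y+Z*z)-[u,v]+.5)*5;cv2.circle(i,(int(q[0]),int(q[1])),2,(0,0,255),-1)
    c.append(i)
cv2.imwrite("pics/p2.png",np.clip(np.hstack(c).astype(float)*1.4,0,255).astype(np.uint8))
```

```text
(no output)
```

View pics/p2.png

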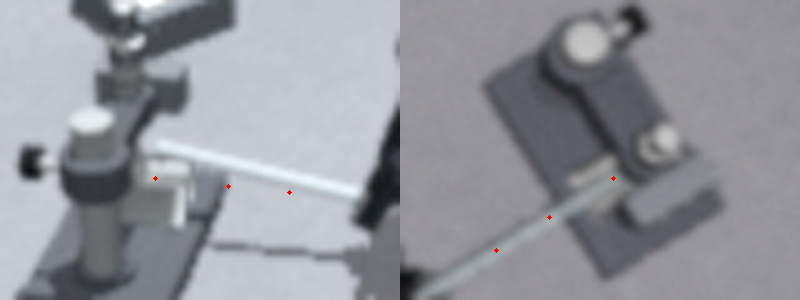

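The scene view shows the rod pitched tip-up in the grip: its tip is at about (157,143), where level would be (155,178). It probably turned on regripping or in the fast move. I'll measure the pitch and correct it with the tool tilt.

```bash
cat >> h.py <<'E'
def onplane(u,v,cam="scene"):
    "(y,z) in micrometer frame of a scene pixel on the plane x=0"
    X,Y,Z=fr(MY);a=ray(cam,u,v,0)-MIC;b=ray(cam,u,v,.1)-MIC;t=-(a@X)/((b-a)@X);p=a+t*(b-a);return np.round([p@Y,p[2]],4)
E
python3 - <<'E'
from h import *
print(robot.current_eef_rot(),pose(MIC,MY,.158,.045)[1])
for x,y in((157,143),(250,167),(350,195)): print(onplane(249.5+x/5,159.5+y/5))
robot.line_to(pose(MIC,MY,.21,.075)[0]);robot.pause(.3)
i=avg("scene",8);u,v=270,170
cv2.imwrite("pics/p3raw.png",i)
X,Y,Z=fr(MY);q=[proj("scene",MIC+Y*y+Z*.0745) for y in(.064,.15)]
print(q);
c=cv2.resize(i[v:v+70,u:u+100],None,fx=6,fy=6,interpolation=cv2.INTER_CUBIC);cv2.imwrite("pics/p3.png",np.clip(c*1.4,0,255).astype(np.uint8));print(robot.current_time_s())
E
```

```text
[-179.88700184   24.80983157  122.82863336] [180.   25.  122.7]
[0.0146 0.0721]
[0.075  0.0609]
[0.1396 0.0472]
[array([295.9442957, 188.9479828]), array([322.68611884, 191.59026669])]
20.2167
```

View pics/p3.png

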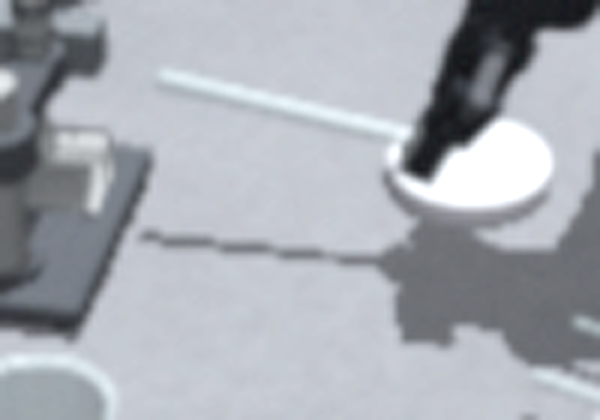

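Run:
```python
from h import *
a=onplane(269.5+163/6,169.5+76/6);b=onplane(269.5+400/6,169.5+131/6);pt=np.degrees(np.arctan2(a[1]-b[1],b[0]-a[0]));print(a,b,pt)
t=25-pt if abs(pt-11)<2.5 else 25-11.3
print(t)
robot.line_to(*pose(MIC,MY,.21,.075,tilt=t),velocity=.05);robot.pause(.3)
i=avg("scene",10);cv2.imwrite("pics/p4raw.png",i)
# automatic: trace bright rod centre by columns along predicted line
g=i.astype(float).sum(2)
X,Y,Z=fr(MY);L=[]
for y in np.arange(.075,.175,.01):
    q=proj("scene",MIC+Y*y+Z*.0745);u=int(round(q[0]));v0=int(round(q[1]));col=cv2.GaussianBlur(g,(3,1),0)[v0-8:v0+9,u]
    w=np.clip(col-np.median(col)-25,0,None);L.append((y,onplane(u,v0-8+(w*np.arange(17)).sum()/max(w.sum(),1e-6)).tolist(),round(w.max())))
for l in L:print(l)
```

```text
[0.0674 0.1   ] [0.1926 0.0804] 8.897410669245678
16.10258933075432
(np.float64(0.075), [0.0741, 0.0804], 38)
(np.float64(0.08499999999999999), [0.0838, 0.0794], 36)
(np.float64(0.09499999999999999), [0.0967, 0.0799], 34)
(np.float64(0.10499999999999998), [0.1064, 0.0802], 40)
(np.float64(0.11499999999999998), [0.1159, 0.0789], 41)
(np.float64(0.12499999999999997), [0.1256, 0.0795], 42)
(np.float64(0.13499999999999995), [0.1351, 0.0796], 43)
(np.float64(0.14499999999999996), [0.1447, 0.0784], 45)
(np.float64(0.15499999999999997), [0.1542, 0.0791], 46)
(np.float64(0.16499999999999995), [0.1637, 0.0795], 49)
```

The rod is now level within about 0.6°. Next is the approach and the height probe in the groove.

```bash
cat >> h.py <<'E'
def FT(n=5):
    r=[]
    for _ in range(n): robot.pause(.04);r.append(np.r_[robot.current_contact_force(),robot.current_torque()])
    return np.mean(r,0)
TL=16.1
def mp(y,z,x=0.): return pose(MIC,MY,y,z,tilt=TL,x=x)[0]
E
python3 - <<'E'
from h import *
X,Y,Z=fr(MY)
robot.line_to(mp(.156,.058),velocity=.08);b=FT(8);print(b.round(2))
for z in(.053,.051,.049,.047,.045,.043):
    robot.line_to(mp(.156,z),velocity=.02);d=FT()-b
    print(z,off(),(d[:3]@X).round(2),(d[:3]@Y).round(2),d[2].round(2),"M",(d[3:]@X).round(3),(d[3:]@Y).round(3),d[5].round(3))
    if abs(d[2])>1.5 or abs(d[3:]@X)>.12: break
print(robot.current_time_s())
E
```

```text
[-0.02  0.29 -0.58  0.28  0.18 -0.  ]
0.053 [1.000e-04 1.559e-01 5.310e-02] -0.23 -0.27 0.68 M 0.004 -0.01 0.03
0.051 [0.    0.156 0.051] -0.21 -0.28 0.2 M -0.013 0.022 0.028
0.049 [0.    0.156 0.049] -0.24 0.01 0.35 M -0.024 -0.02 -0.015
0.047 [1.00e-04 1.56e-01 4.70e-02] 0.04 0.05 0.31 M -0.013 -0.045 0.045
0.045 [0.0003 0.1558 0.0452] 0.5 -0.99 1.11 M -0.229 -0.146 0.135
25.0333
```

Run:
```python
from h import *
X,Y,Z=fr(MY)
robot.line_to(mp(.156,.0475),velocity=.03);b=FT(6)
for s in(1,-1):
    for dx in(.001,.002,.003,.004,.005):
        robot.line_to(mp(.156,.0475,s*dx),velocity=.02);d=FT(3)-b
        print(s*dx,off()[0],(d[:3]@X).round(2),d[2].round(2),"M",(d[3:]@X).round(3),(d[3:]@Y).round(3),d[5].round(3))
        if abs(d[5])>.12 or abs(d[:3]@X)>1.2: break
    robot.line_to(mp(.156,.0475),velocity=.05)
print(robot.current_time_s())
```

```text
0.001 0.001 0.05 -0.69 M 0.019 0.007 -0.009
0.002 0.002 0.39 -0.01 M -0.024 0.046 -0.049
0.003 0.0027 -1.32 -0.6 M -0.031 0.161 -0.149
-0.001 -0.0007 0.4 -0.23 M -0.014 -0.052 0.063
-0.002 -0.0016 1.04 -0.59 M -0.071 -0.163 0.189
27.9083
```

Run:
```python
from h import *
X,Y,Z=fr(MY);xc,zc=.0009,.0475
robot.line_to(mp(.156,zc,xc),velocity=.03);b=FT(6)
for y in np.arange(.146,.0735,-.009):
    h=robot.line_to(mp(y,zc,xc),velocity=.04,f_stop=5);d=FT(3)-b
    print(round(y,3),h,off(),(d[:3]@X).round(2),(d[:3]@Y).round(2),d[2].round(2),"M",(d[3:]@X).round(3),(d[3:]@Y).round(3),d[5].round(3))
    if h or abs(d[5])>.3 or abs(d[:3]@Y)>2.5 or abs(d[3:]@X)>.3: print("stop");break
print(robot.current_time_s())
```

```text
0.146 False [0.0008 0.146  0.0474] -0.27 -0.57 0.27 M -0.016 -0.011 -0.023
0.137 False [0.0009 0.137  0.0474] -0.28 -0.61 0.02 M -0.003 -0.005 -0.01
0.128 False [0.0009 0.128  0.0475] -0.36 0.06 0.49 M -0.005 0.005 -0.002
0.119 False [0.0009 0.119  0.0474] 0.16 -0.44 0.47 M 0.008 0.003 -0.031
0.11 False [0.0009 0.1101 0.0474] -0.03 -0.29 0.45 M 0.015 -0.001 -0.016
0.101 False [0.0009 0.1011 0.0475] -0.78 0.36 0.42 M -0.025 0.011 -0.009
0.092 False [0.0009 0.092  0.0475] -0.24 0.15 0.48 M -0.016 -0.009 -0.039
0.083 False [0.001  0.083  0.0475] -0.56 -0.61 -0.01 M -0.016 0.003 -0.038
0.074 False [0.001  0.0739 0.0475] 0.06 -0.54 0.45 M -0.067 0.037 -0.006
32.9333
```

Run:
```python
from h import *
X,Y,Z=fr(MY);xc=.0009
robot.line_to(mp(.074,.0464,xc),velocity=.01,f_stop=3);print(off());
fingers.gripper_to(.3,force=30);robot.pause(.2);st()
robot.line_to(mp(.085,.075,xc),velocity=.06);robot.line_to(mp(.12,.2,xc),velocity=.25)
st()
c=[]
for cam,(u,v) in(("scene",(250,160)),("top",(340,170))):
    i=cv2.resize(avg(cam,8)[v:v+60,u:u+80],None,fx=5,fy=5,interpolation=cv2.INTER_CUBIC)
    for y in(.088,-.072):
        q=(proj(cam,MIC+Y*y+Z*.047)-[u,v]+.5)*5;cv2.circle(i,(int(q[0]),int(q[1])),2,(0,0,255),-1)
    c.append(i)
cv2.imwrite("pics/p5.png",np.clip(np.hstack(c).astype(float)*1.4,0,255).astype(np.uint8))
# joint plan for the ratchet
for f in(1,-1):
    p,r=pose(MIC+xc*X,MY,0,.23,0,f);print(f,np.round(robot.inverse_kinematics(p,r),1))
    for k in(30,60,90,120,150,-30,-60):
        p,r=pose(MIC+xc*X,MY,0,.17,0,f);r=(Rn.from_euler('z',k,degrees=True)*Rn.from_euler('xyz',r,degrees=True)).as_euler('xyz',degrees=True)
        q=robot.inverse_kinematics(p,r);print(k,None if q is None else np.round(q,1))
```

```text
[0.0003 0.0739 0.0463]
 [ 0.513  -0.0826  0.0438] [1.13 0.74 0.06] [0.24  0.172 0.014] 33.66
 [ 0.4884 -0.044   0.197 ] [-0.16  0.25 -0.25] [ 0.266  0.17  -0.008] 34.99
1 [-11.3  23.2  34.   85.9 -13.2  74.9  56.7]
30 [ -6.8  25.   27.3  90.9 -12.2  67.   85.8]
60 [ -4.1  24.5  23.5  90.8 -10.4  66.8 114.3]
90 [ -1.5  24.2  19.8  90.7  -8.7  66.6 142.9]
120 [  0.9  23.9  16.5  90.6  -7.2  66.5 171.6]
150 [ 52.6  37.  -61.7  88.5  33.4  74.7 169.3]
-30 [-12.8  26.5  36.2  91.2 -16.5  67.8  29.5]
-60 [-14.3  26.9  38.5  91.2 -17.7  68.1   0.5]
-1 [ -25.2   29.2   57.1   86.4  -24.7   77.9 -113.5]
30 [-21.3  30.1  49.9  91.5 -24.1  69.8 -84.1]
60 [-18.6  28.6  45.2  91.4 -21.4  69.  -56.4]
90 [-15.4  27.3  40.2  91.3 -18.6  68.3 -28.7]
120 [-14.3  26.9  38.5  91.2 -17.7  68.1   0.5]
150 [-12.8  26.5  36.2  91.2 -16.5  67.8  29.5]
-30 [ 52.6  37.  -61.7  88.5  33.4  74.7 169.3]
-60 [  0.9  23.9  16.5  90.6  -7.2  66.5 171.6]
```

View pics/p5.png

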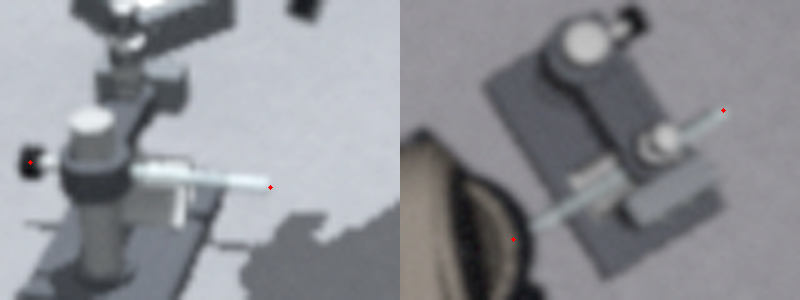

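The rod lies in the groove with its ends at the predicted pixels: top view (723,110), scene (268,185). Clockwise means joint 7 decreasing, so I'll grip the ratchet near j7=+168.

```bash
cat >> h.py <<'E'
def rp(z,dxy=(0,0),k=115):
    X,Y,Z=fr(MY);p,r=pose(MIC+.0009*X,MY,0,0,0,1);p=np.array([p[0]+dxy[0],p[1]+dxy[1],z])
    return p,(Rn.from_euler('z',k,degrees=True)*Rn.from_euler('xyz',r,degrees=True)).as_euler('xyz',degrees=True)
def jaw(): return Rn.from_euler('xyz',robot.current_eef_rot(),degrees=True).as_matrix()[:,1]
E
python3 - <<'E'
from h import *
fingers.gripper_to(.45,force=25)
robot.move_to(*rp(.225));print(np.round(robot.current_joint_positions(),1),robot.current_time_s())
print(robot.line_to(rp(.169)[0],velocity=.08,f_stop=6))
b=FT(6);print(b.round(3))
fingers.gripper_to(0,force=25);d=FT(6)-b
print(robot.current_finger_gap()*85,d.round(3),"jaw",(d[:3]@jaw()).round(2),jaw().round(2));st()
print(np.round(robot.current_joint_positions(),1))
E
```

```text
[ -1.8  21.7  20.2  85.9  -7.7  73.8 167. ] 38.25
False
[-0.102 -0.219  0.233 -0.013  0.006  0.006]
13.449918505994455 [-2.31   1.347  3.244  0.216  0.481  0.005] jaw 2.67 [-0.85  0.53  0.  ]
 [ 0.5536 -0.144   0.1693] [-3.29  1.04  4.16] [0.192 0.58  0.031] 39.93
[ -1.4  24.1  19.7  90.6  -8.6  66.8 167.8]
```

```bash
cat >> h.py <<'E'
def turn(step,n=2):
    q=np.array(robot.current_joint_positions(),float)
    import json,os
    if os.path.exists("q.json"): q=np.array(json.load(open("q.json")))
    q[6]-=step;json.dump(q.tolist(),open("q.json","w"));robot.move_j(q);d=FT(n)
    print(round(q[6],1),"Mz",d[5].round(3),"F",d[:3].round(1),"tau7",np.round(robot.current_joint_torque()[6],3),round(robot.current_time_s(),2));return d
E
rm -f q.json
python3 - <<'E'
from h import *
for i in range(5): turn(10)
E
```

```text
157.8 Mz 0.065 F [-1.5 -0.1  2.9] tau7 -0.046 40.31
147.8 Mz 0.066 F [-1.3  0.1  2.5] tau7 -0.04 40.68
137.8 Mz 0.097 F [-1.3  0.2  2.2] tau7 -0.04 41.06
127.8 Mz 0.03 F [-0.5 -0.7  1.7] tau7 -0.04 41.43
117.8 Mz 0.08 F [ 0.7 -1.6  2.3] tau7 -0.041 41.81
```

Joint 7 torque is a clean signal: a steady -0.04 while running free. I'll turn until it rises.

Run:
```python
from h import *
for i in range(20):
    turn(8,1)
    if robot.current_joint_torque()[6]<-.052: break
```

```text
109.8 Mz 0.107 F [ 0.7 -3.1  0.3] tau7 -0.068 42.11
```

Run:
```python
from h import *
for i in range(5):
    turn(4,1)
```

```text
105.8 Mz 0.054 F [-0.6 -2.8  2.2] tau7 -0.064 42.4
101.8 Mz 0.058 F [ 0.8 -2.6  1.4] tau7 -0.067 42.69
97.8 Mz 0.073 F [ 1.6 -2.8  1.1] tau7 -0.068 42.98
93.8 Mz 0.047 F [ 1.9 -4.8  0. ] tau7 -0.068 43.27
89.8 Mz 0.077 F [ 0.6 -4.8  1.2] tau7 -0.067 43.57
```

Run:
```python
from h import *
for i in range(24):
    turn(6,1)
    if robot.current_joint_torque()[6]<-.08: break
```

```text
83.8 Mz -0.007 F [ 0.9 -4.5  0.2] tau7 -0.068 43.86
77.8 Mz 0.036 F [ 1.5 -5.   0.6] tau7 -0.067 44.15
71.8 Mz 0.007 F [ 0.5 -4.9  0.2] tau7 -0.067 44.44
65.8 Mz 0.05 F [ 1.  -4.3  0.9] tau7 -0.067 44.73
59.8 Mz 0.059 F [ 1.5 -4.7  1.4] tau7 -0.066 45.02
53.8 Mz 0.04 F [ 1.1 -5.4  0.8] tau7 -0.066 45.32
47.8 Mz 0.046 F [ 1.1 -5.6  1.2] tau7 -0.066 45.61
41.8 Mz 0.079 F [ 0.8 -5.8  0.9] tau7 -0.066 45.9
35.8 Mz 0.073 F [ 0.5 -5.5  0.9] tau7 -0.071 46.19
29.8 Mz 0.115 F [ 0.4 -5.5  0.9] tau7 -0.078 46.48
23.8 Mz 0.038 F [ 0.6 -6.3  1.4] tau7 -0.085 46.77
```

Touch came at about j7≈39. I'll take fine steps to the first click.

Run:
```python
from h import *
m=0
for i in range(13):
    turn(3,1);t=robot.current_joint_torque()[6];m=min(m,t)
    if t>m+.02: print("drop");break
```

```text
20.8 Mz 0.051 F [ 0.2 -5.8  1.4] tau7 -0.084 47.07
17.8 Mz 0.005 F [ 0.1 -4.7  0.5] tau7 -0.087 47.36
14.8 Mz 0.123 F [ 0.3 -5.5  1.5] tau7 -0.087 47.65
11.8 Mz 0.115 F [-0.5 -5.8  1.1] tau7 -0.08 47.94
8.8 Mz 0.079 F [-0.6 -5.6  1.7] tau7 -0.035 48.23
drop
```

Run:
```python
from h import *
T=[]
for i in range(10):
    turn(2.5,1);T.append(robot.current_joint_torque()[6])
    if i>4 and T[-1]>-.045 and min(T[2:])<-.07: print("second drop");break
```

```text
6.3 Mz -0.034 F [ 0.3 -6.1  1.8] tau7 0.037 48.52
3.8 Mz 0.003 F [-0.6 -4.8  2.1] tau7 -0.021 48.82
1.3 Mz 0.1 F [-0.8 -5.   1.8] tau7 -0.07 49.11
-1.2 Mz 0.047 F [ 0.6 -5.4  1.6] tau7 -0.084 49.4
-3.7 Mz 0.065 F [ 0.2 -4.6  1.7] tau7 -0.086 49.69
-6.2 Mz 0.097 F [-0.3 -5.   2.2] tau7 -0.079 49.98
-8.7 Mz 0.042 F [ 0.2 -4.5  1.8] tau7 -0.045 50.27
-11.2 Mz -0.016 F [-1.  -4.8  0.7] tau7 0.039 50.57
second drop
```

Two clicks seen, with drops at j7≈7 and ≈-10, 18° apart. I'll turn a little further into the low-torque dip, release and lift clear.

Run:
```python
from h import *
turn(2.5,2)
fingers.gripper_to(.4);robot.pause(.2);st()
robot.line_to(rp(.25)[0],velocity=.12);st()
robot.line_to(np.array(rp(.25)[0])+[-.12,.1,.05],velocity=.2);robot.pause(.3);st()
c=[]
X,Y,Z=fr(MY)
for cam,(u,v) in(("scene",(250,160)),("top",(340,170))):
    i=cv2.resize(avg(cam,6)[v:v+60,u:u+80],None,fx=5,fy=5,interpolation=cv2.INTER_CUBIC);c.append(i)
cv2.imwrite("pics/p6.png",np.clip(np.hstack(c).astype(float)*1.4,0,255).astype(np.uint8))
```

```text
-13.7 Mz -0.029 F [-0.2 -5.2  1.9] tau7 -0.014 50.9
 [ 0.5535 -0.1435  0.1692] [-0.46  0.39 -0.31] [-0.061 -0.044  0.001] 51.43
 [ 0.5532 -0.144   0.2492] [-0.32 -0.07 -0.37] [-0.003  0.017 -0.007] 52.26
 [ 0.434  -0.0447  0.2996] [-0.63 -0.58  0.65] [-0.03  -0.016 -0.006] 53.52
```

View pics/p6.png

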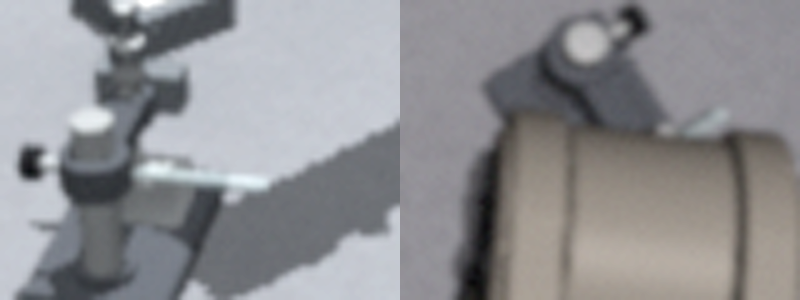

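The rod is still in the groove: its scene end is at (268,184), unchanged. The hand is clear and touching nothing, so I'm handing in.

```bash
python3 -c "
from h import *
workorder.close_job();print(robot.current_time_s())"
```

```text
the job is handed in; nothing more can be done
the job is handed in; nothing more can be done
```

I laid the thick rod in the V-groove with its middle about 8 mm from the spindle axis and let it go. I then turned the ratchet clockwise until the clutch had clicked twice, released it, moved the hand clear and handed the job in at about 54 s. No verdict was reported.

**Checks that agreed**
- **Clicks:** joint 7 torque rose when the spindle touched, then fell sharply twice, 18° apart. I stopped just after the second fall, at low torque; I estimate the slip at 0.6 to 0.7 rad.
- **Rod position:** in the last scene picture the rod's visible end is at the same place as right after I let it go.
- **Hand clear:** force on the tool was about zero within noise.

**Checks that failed or disagreed**
- **Rod turned in the grip:** it pitched up about 9 to 11° on the way to the micrometer, and my first probe in the groove found nothing. I corrected it with the tool tilt.
- **Scene camera:** it placed the rod about 5 mm higher than the arm did, so I used contact probing in the groove for the final sideways position and height.
- **Not measured:** the clamping force and the clutch slip were only inferred from torque. In the last top picture the arm hid most of the rod. I did not measure the other rods and glassware again after the rod pick-up, and nothing indicated that they were touched.

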